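# Unbolt the solar-cell carriage, set it at the marker and clamp it

### The arm

A 7-joint arm with a two-finger parallel gripper is mounted at the origin on the work surface. World frame = base frame: x ahead of the robot, y to its left, z up, the work surface at z = 0. Lengths are in m, angles in rad, forces in N, time in s.
With the tool pointing down it reaches from about 0.425 to 0.925 m from the base axis. Payload 6.8 kg.
Tool frame: the origin (TCP) lies midway between the tips of the shut fingers; the grasp point (between the pads) lies 19 mm behind it; z points along the fingers, y is the line along which they close (so a half turn about z gives the same grasp; the last joint's range is limited). The gripper opens to 85 mm and grips with 20 to 120 N. Pads are 22 mm wide; open, the fingers measure 114 mm over their backs; the gripper's body (76 mm by 85 mm) begins 54 mm behind the grasp point. The pads swing forward as they close: fully open they stand 13 mm farther back than shut.
Start: joints at [-1.405, 0.477, 0.022, 1.555, -0.011, 1.109, -0.083], TCP at [0.183, 0.65, 0.231] pointing down, gripper open.
Joint ranges: [-2.96, 2.96], [-0.34, 2.1], [-1.41, 1.46], [0.24, 2.44], [-1.37, 4.51], [0.17, 1.92], [-2.96, 2.96]. Speed limits (rad/s): [2.39, 2.39, 3.14, 3.14, 3.14, 3.14, 3.14].

### API

Orientations are given as a rotation vector (axis times angle).
In Python, from bench import get_obs, grab_frame, camera_params, r gives the robot as it stands.
- The arm moves only by the shell command python3 -m jog 'ROWS' [FORCE]. ROWS is JSON, a list of rows, each an object of numbers: "rx", "ry", "rz": the turn, a rotation vector about the world's x, y, z scaled (see below); "x", "y", "z": the shift along the world's x, y, z scaled (see below); "jaw": the opening, from -1 (shut) to 1 (fully open). In form: [{"rx": .., "ry": .., "rz": .., "x": .., "y": .., "z": .., "jaw": ..}, ...]. A call has 1 to 8 rows; each row shifts and turns the commanded pose from where the row before left it; what a row does not reach is not made up. The controller multiplies each number of a shift by 60 mm and each number of a turn by 10 degrees. A row lasts 1/8 s, in which the tool goes at most 62.5 mm and 10.7 degrees, less where a joint would pass 70% of its speed; a pose out of reach is approached as far as the arm can. A call with a number of a shift or a turn outside -1 to 1 is refused whole. A call with a gripper value outside its range is refused whole. The fingers move at their own pace and stop on an object; FORCE is the grip in N (left out, the last holds). Time passes only in rows, so rows that do not move let the fingers close. It gives the time, the measured TCP pose, the force, the opening and the grip force at its end, in the units of the state.
- get_obs(): the state, without advancing time (a new reading comes with each control period).
- grab_frame(name): name is "scene" or "top"; returns the picture (384x512x3 uint8, red, green, blue); there is no depth.
- camera_params(name): a dict with "fx", "fy", "cx", "cy" (pixels), "R" (3x3) and "t" (3): a world point X has camera coordinates R X + t. Camera axes: x right, y down, z forward; pixel columns grow to the right and rows downward; lengths in m; the calibration is good to about 2 mm. A picture is of the moment at which its call begins. camera_params takes no time and is no camera call.
- r.hand_in(): hands the job in; it is judged then, once.
The state is a dict: "clock": time; "joints": joint angles; "qvel": joint speeds; "tau": joint torques, N m; "tcp_pos": TCP position; "orientation": TCP orientation; "contact_force": force on the tool from outside, world axes, zero at the start; "moment": the same for the moment, N m; "grip_width": finger opening in m; "gripper_force": force on a finger pad.
Only numpy, scipy, OpenCV 4.12 (cv2) and the standard library are available. Lean on these libraries where they do the work, as an engineer would, in place of code of your own. Each camera call takes 0.05 s, during which the arm holds its last target. There are 200 camera calls.

### The job

On the light bench, lift the barrel bolt's handle out of its notch, draw the bolt fully back and drop the handle down into the rear notch. Then slide the solar-cell carriage along the rail until its red index lines up with the yellow distance marker (within 5 mm), and only then flip the carriage's red cam lever over until it snaps past centre and clamps. Leave the marker and the other things on the table where they are, and let go of everything.

Things in the scene. Friction and masses are not known exactly. Their poses are not given: they have to be found in the camera images.
- bench: Light bench fixed on the table: dark base 150 x 600 x 10 mm, a 50 mm wide aluminium rail on it (top at 32 mm). Origin on the table under the rail's middle line. Its y runs along the rail: carriage docked at the +y end, a white LED lamp (158 mm high) at y = -315 mm. Its x points across the rail, away from the robot: bolt on the -x (near) side, scale and yellow marker on the +x side. z is up.
- bolt_root (a point): Point on the steel bolt's axis where its handle grows, 52 mm above the table. The bolt lies along bench x at bench y = 150 mm, its tip in the keeper on the carriage's near side. This point slides with the bolt: bench x = -120 mm shot home, -160 mm drawn.
- bolt_knob (a point): Centre of the black ball (17 mm) at the end of the bolt's 10 mm thick handle, 50 mm from the bolt axis. In a notch the handle lies level, pointing to bench +y, ball 42 mm above the base plate. It swings up about the bolt axis, an arc in the bench's y-z plane; from 0.9 rad up it clears the side plate and the bolt can slide. Left free it falls back down.
- rear_notch (a point): Where the bolt axis passes the rear notch (bench x = -160 mm, 52 mm above the table). The upright brass side plate stands 20 mm to the bench +y of the axis, 4 mm thick, top 14 mm above the axis, from bench x = -185 to -95 mm. It has two open-topped notches 13 mm wide, one here and one at bench x = -120 mm.
- bolt (a joint): Travel of the bolt in m: 0 shot home in the keeper, 0.040 fully drawn back (bench -x, towards the robot), which is at the rear notch. Friction about 1 N.
- bolt_handle (a joint): Angle of the bolt's handle in rad: 0 lying level in a notch, grows as it is lifted, end stop at 1.45 (almost upright).
- carriage (a joint): Travel of the solar-cell carriage in m: 0 docked (held by the bolt, 2 to 3 mm of play), grows towards the lamp (bench -y), up to 0.26. Friction some 2 to 5 N; it stays where it is left.
- carriage_grip (a point): Centre of the upright round black knob that moves the carriage (26 mm across, from 64 to 98 mm above the table), on the carriage's +y end. The carriage plate is 110 x 160 mm (bench x by y), top at 46 mm; its middle is 56 mm from this knob towards bench -y. The dark solar cell leans on its lamp side, up to 122 mm above the table, 25 to 75 mm to the -y of that middle.
- index (a point): Tip of the small red index on the far (bench +x) edge of the carriage, at the middle of its length, 40 mm above the table, pointing at the scale.
- pointer (a point): Tip of the yellow distance marker, a small slide on the scale (14 mm wide, top 40 mm above the table, bench x = 71 to 101 mm). Axes as the bench's. The index is lined up when it has the same bench y as this tip; that is 100 to 230 mm from the docked index, towards the lamp. Do not push the marker.
- lever_pivot (a point): Centre of the cam lever's hinge on the carriage, 60 mm above the table, at bench x = -10 mm, 44 mm to the bench -y of the black knob. The hinge runs along bench y.
- lever_tip (a point): Centre of the red ball (17 mm) at the end of the red cam lever (10 mm thick), 75 mm from the hinge. Open, it leans to the near side (bench -x), 0.6 rad from upright; clamped, it has gone over to the far side (bench +x), 1.2 rad from upright. Some 25 mm are free on either side of it along bench y. Move it along its arc: a flat push against the leaning ball can wedge.
- lever (a joint): Angle of the cam lever in rad: 0 open, 0.6 upright, 1.1 dead centre, 1.8 fully clamped. A spring drives it back to 0 before dead centre and on to 1.8 past it; pushing it over takes about 0.1 N m. Clamped, it presses on the rail with about 25 N.

How it is judged:
By the outcome, as a careful person would: the job done as asked, in the order asked, and still so for the second after the job is handed in, with the robot touching nothing.
It also fails if it takes over 61 s, if anything falls off the work surface, if the arm or the gripper's body presses on something with over 40 N, if the wrist force passes 120 N, or if a joint passes its speed limit or range.

## Working session

There is one attempt and no reset: what is moved stays moved. The work goes in short steps, Python scripts to look and compute and a shell command to move; the robot and the scene stay as the last step left them, time stands still between calls to the robot, and variables do not carry over. Pictures are saved under pics/ and viewed, at most 10 in all, crops included, and the job is handed in when it is done.

```bash
ls; mkdir -p pics
python3 - <<'E'
from bench import *
import cv2,numpy as np
for n in("scene","top"):
    f=grab_frame(n); cv2.imwrite(f"pics/{n}0.png",cv2.cvtColor(cv2.resize(f,(800,600),interpolation=cv2.INTER_CUBIC),cv2.COLOR_RGB2BGR))
    c=camera_params(n); print(n,c['fx'],c['cx'],c['cy'],-np.array(c['R']).T@c['t'],np.round(c['R'],3).tolist())
o=get_obs();print(o)
E
```

```text
pics
scene 423.14421701610615 255.40933685040767 194.39973333448046 [0.9727959  0.19098976 0.62507125] [[-0.213, 0.977, 0.017], [0.784, 0.182, -0.593], [-0.583, -0.113, -0.805]]
top 469.36014087166484 255.3352877058115 189.32731677969 [0.55483068 0.12107148 0.7556376 ] [[0.016, -1.0, 0.006], [-0.999, -0.016, -0.041], [0.041, -0.005, -0.999]]
{'clock': 0.1, 'joints': array([-1.40508929,  0.47772152,  0.02235426,  1.55634414, -0.01149807,
        1.10928256, -0.08312615]), 'qvel': array([ 8.73838670e-04, -3.33814948e-03, -3.01519269e-04, -1.90196473e-03,
        4.00465845e-04,  1.85563064e-03, -6.29515767e-05]), 'tau': array([ 4.30620887e-03, -5.97766578e+01,  1.61335699e+00, -2.81955224e+01,
        1.27759666e-02,  5.07071265e-03, -4.37924641e-06]), 'tcp_pos': array([0.18239457, 0.649345  , 0.23042399]), 'orientation': array([-4.28763517e-01, -3.11209705e+00,  2.55135388e-03]), 'contact_force': array([-0.83978487, -0.77051435,  0.7305805 ]), 'moment': array([-0.01555763,  0.03585152, -0.03474561]), 'gripper_force': 0.0, 'grip_width': 0.08496706568495062}
```

View pics/top0.png

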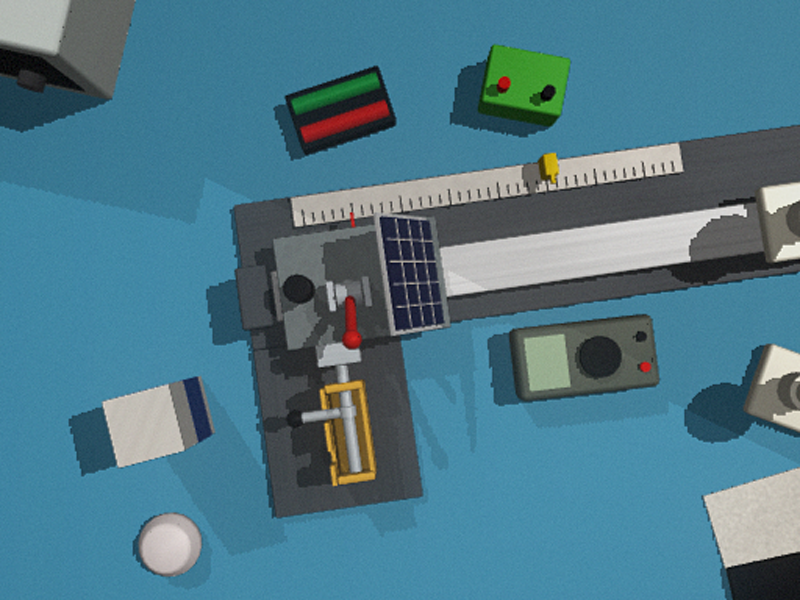

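View pics/scene0.png

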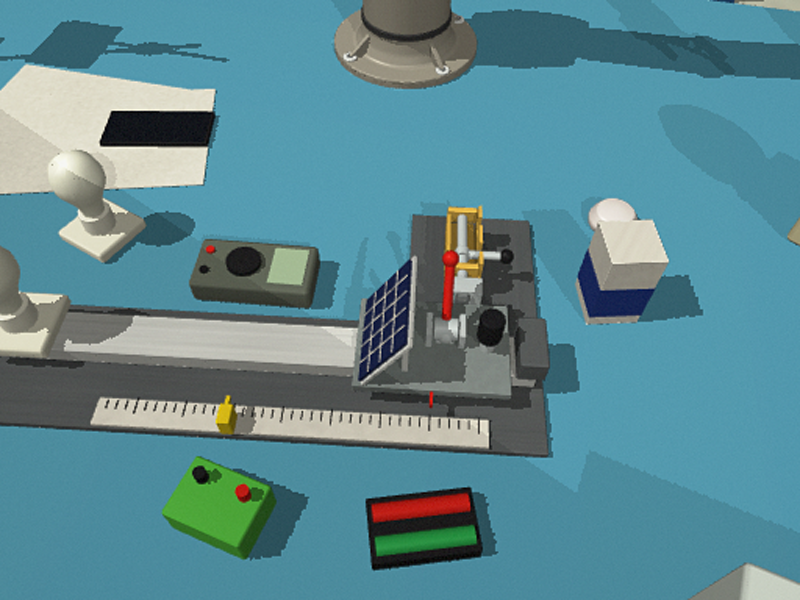

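The top view shows the bolt ball at (295,419), carriage knob (298,289), lever ball (352,339), index tip (352,214) and marker tip around (553,181). In the scene view they are at (507,257), (491,320), (450,258), (431,405) and (227,400).

```bash
cat > h.py <<'E'
import numpy as np
from bench import *
from scipy.optimize import least_squares
def ray(n,u,v):
    c=camera_params(n);R=np.array(c['R']);C=-R.T@np.array(c['t'])
    d=R.T@np.array([(u*.64-c['cx'])/c['fx'],(v*.64-c['cy'])/c['fy'],1]);return C,d
def at(n,u,v,z):
    C,d=ray(n,u,v);return C+d*(z-C[2])/d[2]
def proj(n,X):
    c=camera_params(n);p=np.array(c['R'])@X+np.array(c['t']);return np.array([c['fx']*p[0]/p[2]+c['cx'],c['fy']*p[1]/p[2]+c['cy']])/.64
E
python3 - <<'E'
from h import *
P={'ball':((-.120,.200,.052),(295,419),(507,257)),
'knob':((0,None,.098),(298,287),(491,314)),
'lever':((-.010-.075*np.sin(.6),None,.060+.075*np.cos(.6)),(352,339),(450,258)),
'index':((None,None,.040),(352,214),(431,407)),
'pointer':((None,None,.040),(553,181),(227,400))}
for k,(b,t,s) in P.items(): print(k,at('top',*t,b[2]).round(4),at('scene',*s,b[2]).round(4))
# fit bench pose: unknown x,y,yaw, knob y
def bw(q,b): c,s=np.cos(q[2]),np.sin(q[2]);return np.array([q[0]+c*b[0]-s*b[1],q[1]+s*b[0]+c*b[1],b[2]])
def pts(q):
    k=q[3]
    return {'ball':(-.12,.2,.052),'knob':(0,k,.098),'lever':(-.01-.0423,k-.044,.1219),'index':(q[4],k-.056,.04),'pointer':(q[6],q[5],.04)}
def res(q):
    o=[]
    for k,b in pts(q).items():
        X=bw(q,b); o+=list(proj('top',X)-P[k][1])+list(proj('scene',X)-P[k][2])
    return np.array(o)
s=least_squares(res,[.6,-.05,-.1,.2,.06,.05,.07],loss='soft_l1');q=s.x
print(q.round(4),res(q).round(1).reshape(-1,4))
for k,b in pts(q).items(): print(k,bw(q,b).round(4))
print('travel',q[3]-.056-q[5], 'rear',bw(q,(-.16,.15,.052)),'yaw deg',np.degrees(q[2]))
E
```

```text
ball [0.4649 0.2148 0.052 ] [0.4656 0.2165 0.052 ]
knob [0.5886 0.2085 0.098 ] [0.5832 0.2078 0.098 ]
lever [0.5432 0.1579 0.1219] [0.5417 0.158  0.1219]
index [0.6641 0.1649 0.04  ] [0.6659 0.1667 0.04  ]
pointer [ 0.7001 -0.0322  0.04  ] [ 0.7031 -0.0314  0.04  ]
[ 0.6154  0.0372  0.1605  0.1744  0.0693 -0.0821  0.0737] [[-0.7 -0.  -0.9 -0.5]
 [-0.9  1.1  0.9  3.8]
 [ 0.4  0.3 -0.6  0.8]
 [-0.2 -0.8 -1.4 -1.2]
 [-0.1 -1.2  0.  -1.7]]
ball [0.465  0.2155 0.052 ]
knob [0.5875 0.2093 0.098 ]
lever [0.5429 0.1575 0.1219]
index [0.6649 0.1651 0.04  ]
pointer [ 0.7013 -0.0321  0.04  ]
travel 0.20046534541239053 rear [0.43348598 0.15971486 0.052     ] yaw deg 9.193435449153826
```

```bash
python3 -m jog '[{"x":0.55,"y":-0.83,"rz":-0.9,"jaw":0},{"x":0.55,"y":-0.83,"rz":-0.9,"jaw":0},{"x":0.55,"y":-0.83,"rz":-0.9,"jaw":0},{"x":0.55,"y":-0.83,"rz":-0.9,"jaw":0},{"x":0.55,"y":-0.83,"rz":-0.9,"jaw":0},{"x":0.55,"y":-0.83,"rz":-0.9,"jaw":0},{"x":0.55,"y":-0.83,"rz":-0.9,"jaw":0},{"x":0.55,"y":-0.83,"rz":-0.2,"jaw":0}]' 40
cat >> h.py <<'E'
from scipy.spatial.transform import Rotation as Ro
Q=np.array([.6154,.0372,.1605])
def bw(b): c,s=np.cos(Q[2]),np.sin(Q[2]);return np.array([Q[0]+c*b[0]-s*b[1],Q[1]+s*b[0]+c*b[1],b[2]])
def go(*bs,tool=0.):
    "print unit shifts from current TCP through bench-frame grasp targets (grasp 19 mm behind TCP)"
    o=get_obs();p=o['tcp_pos'];R=Ro.from_rotvec(o['orientation']).as_matrix()
    a=np.degrees(np.arctan2(R[1,1],R[0,1])-Q[2]-tool);a=(a+90)%180-90
    print('turn rz units',-a/10,'tilt',R[:,2].round(3),'clock',o['clock'],'w',o['grip_width'],'F',o['contact_force'].round(1))
    for b in bs:
        t=bw(b)-[0,0,.019];print(((t-p)/.06).round(2));p=t
E
python3 - <<'E'
from h import *
go((-.12,.2,.052))
E
```

```text
turn rz units -6.51151460423834 tilt [-0.    -0.002 -1.   ] clock 0.1 w 0.08496706568495062 F [-0.8 -0.8  0.7]
[ 4.71 -7.23 -3.29]validation failed for argument at $[0]...
```

```bash
python3 -m jog '[{"rx":0,"ry":0,"rz":-0.9,"x":0.55,"y":-0.83,"z":0,"jaw":0},{"rx":0,"ry":0,"rz":-0.9,"x":0.55,"y":-0.83,"z":0,"jaw":0},{"rx":0,"ry":0,"rz":-0.9,"x":0.55,"y":-0.83,"z":0,"jaw":0},{"rx":0,"ry":0,"rz":-0.9,"x":0.55,"y":-0.83,"z":0,"jaw":0},{"rx":0,"ry":0,"rz":-0.9,"x":0.55,"y":-0.83,"z":0,"jaw":0},{"rx":0,"ry":0,"rz":-0.9,"x":0.55,"y":-0.83,"z":0,"jaw":0},{"rx":0,"ry":0,"rz":-0.9,"x":0.55,"y":-0.83,"z":0,"jaw":0},{"rx":0,"ry":0,"rz":-0.2,"x":0.55,"y":-0.83,"z":0,"jaw":0}]' 40
python3 - <<'E'
from h import *
go((-.12,.2,.052))
E
```

```text
clock: 1.1
tcp_pos: [0.4471, 0.2497, 0.2312]
orientation: [-2.036, -2.392, -0.0]
contact_force: [1.2, -0.1, -0.0]
grip_width: 0.0429
gripper_force: 0.0
turn rz units 0.001051246064218958 tilt [-0.  0. -1.] clock 1.1 w 0.042875605474578735 F [ 1.2 -0.1 -0. ]
[ 0.3  -0.57 -3.3 ]
```

```bash
python3 -m jog '[{"rx":0,"ry":0,"rz":0,"x":0.3,"y":-0.57,"z":-0.5,"jaw":-0.1},{"rx":0,"ry":0,"rz":0,"x":0,"y":0,"z":-0.9,"jaw":-0.1},{"rx":0,"ry":0,"rz":0,"x":0,"y":0,"z":-0.3,"jaw":-0.1},{"rx":0,"ry":0,"rz":0,"x":0,"y":0,"z":0,"jaw":-0.1}]'
python3 - <<'E'
from h import *
import cv2
go((-.12,.2,.052))
a=cv2.resize(grab_frame('scene')[100:260,230:400],(480,450),interpolation=cv2.INTER_CUBIC)
b=cv2.resize(grab_frame('top')[170:330,130:250],(320,450),interpolation=cv2.INTER_CUBIC)
cv2.imwrite('pics/a.png',cv2.cvtColor(np.hstack([a,b]),cv2.COLOR_RGB2BGR))
E
```

```text
clock: 1.6
tcp_pos: [0.4634, 0.2165, 0.1279]
orientation: [-2.034, -2.394, 0.006]
contact_force: [0.4, 0.1, 0.2]
grip_width: 0.0381
gripper_force: 0.0
turn rz units -0.009963668232357748 tilt [-0.003 -0.002 -1.   ] clock 1.6 w 0.03808620562364831 F [0.4 0.1 0.2]
[ 0.03 -0.02 -1.58]
```

View pics/a.png

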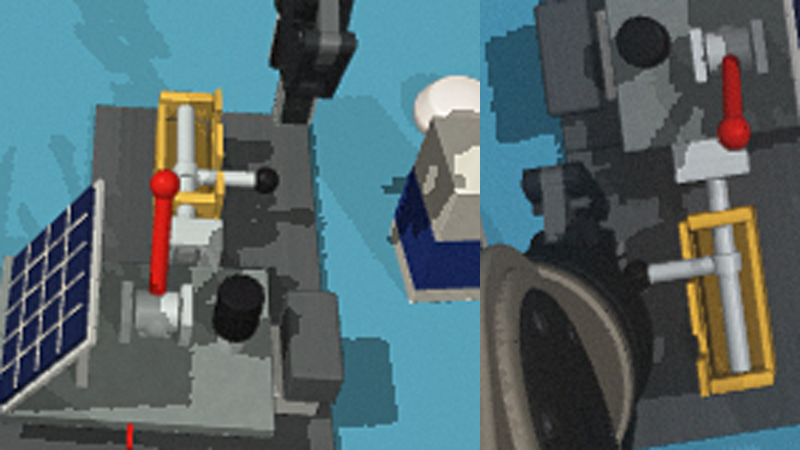

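The fingers are above and behind the ball (crop 265,180) as expected, and the white box is clear to the right. I'll descend and grip.

```bash
python3 -m jog '[{"rx":0,"ry":0,"rz":0,"x":0.02,"y":-0.02,"z":-0.8,"jaw":-0.1},{"rx":0,"ry":0,"rz":0,"x":0,"y":0,"z":-0.7,"jaw":-0.1},{"rx":0,"ry":0,"rz":0,"x":0,"y":0,"z":-0.08,"jaw":-0.1},{"rx":0,"ry":0,"rz":0,"x":0,"y":0,"z":0,"jaw":-1},{"rx":0,"ry":0,"rz":0,"x":0,"y":0,"z":0,"jaw":-1},{"rx":0,"ry":0,"rz":0,"x":0,"y":0,"z":0,"jaw":-1},{"rx":0,"ry":0,"rz":0,"x":0,"y":0,"z":0,"jaw":-1}]' 40
python3 - <<'E'
from h import *
A=lambda x,t:(x,.15+.05*np.cos(t),.052+.05*np.sin(t))
go(A(-.12,0),*[A(-.12,t) for t in(.2,.4,.6,.8,1.0,1.15,1.25)],A(-.14,1.25),A(-.16,1.25),*[A(-.16,t) for t in(1.,.8,.6,.4,.2,0)])
E
```

```text
clock: 2.58
tcp_pos: [0.4647, 0.2164, 0.036]
orientation: [-2.032, -2.394, 0.001]
contact_force: [-5.5, -1.3, 1.7]
grip_width: 0.0139
gripper_force: 39.0
turn rz units -0.01525281474560245 tilt [-0.001  0.001 -1.   ] clock 2.575 w 0.013910824709472809 F [-5.5 -1.3  1.7]
[ 0.01 -0.02 -0.05]
[ 0.   -0.02  0.17]
[ 0.01 -0.05  0.16]
[ 0.01 -0.08  0.15]
[ 0.02 -0.11  0.13]
[ 0.02 -0.13  0.1 ]
[ 0.02 -0.11  0.06]
[ 0.01 -0.08  0.03]
[-0.33 -0.05  0.  ]
[-0.33 -0.05  0.  ]
[-0.03  0.19 -0.09]
[-0.02  0.13 -0.1 ]
[-0.02  0.11 -0.13]
[-0.01  0.08 -0.15]
[-0.01  0.05 -0.16]
[-0.    0.02 -0.17]
```

```bash
python3 -m jog '[{"rx":0,"ry":0,"rz":0,"x":0,"y":-0.02,"z":0.16,"jaw":-1},{"rx":0,"ry":0,"rz":0,"x":0.01,"y":-0.05,"z":0.16,"jaw":-1},{"rx":0,"ry":0,"rz":0,"x":0.01,"y":-0.08,"z":0.15,"jaw":-1},{"rx":0,"ry":0,"rz":0,"x":0,"y":0,"z":0,"jaw":-1}]' 40
python3 - <<'E'
from h import *
import cv2
a=cv2.resize(grab_frame('scene')[100:220,250:400],(750,600),interpolation=cv2.INTER_CUBIC)
cv2.imwrite('pics/b.png',cv2.cvtColor(a,cv2.COLOR_RGB2BGR))
E
```

```text
clock: 3.08
tcp_pos: [0.4664, 0.2056, 0.0638]
orientation: [-2.036, -2.393, 0.002]
contact_force: [-5.5, -3.1, -2.4]
grip_width: 0.0139
gripper_force: 39.0
```

View pics/b.png

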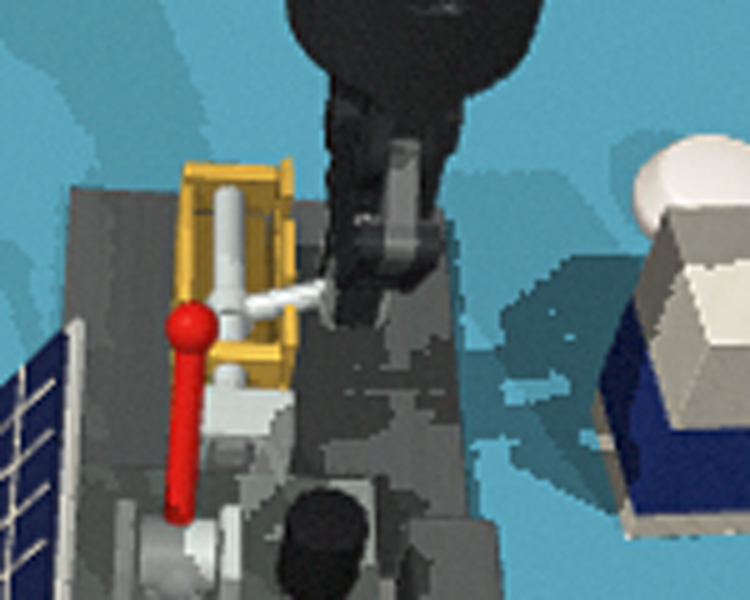

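The handle (crop 245,305 to 325,290) is rising with the fingers. I'll continue the arc and then draw the bolt back.

```bash
python3 -m jog '[{"rx":0,"ry":0,"rz":0,"x":0.01,"y":-0.11,"z":0.13,"jaw":-1},{"rx":0,"ry":0,"rz":0,"x":0.02,"y":-0.13,"z":0.1,"jaw":-1},{"rx":0,"ry":0,"rz":0,"x":0.02,"y":-0.11,"z":0.06,"jaw":-1},{"rx":0,"ry":0,"rz":0,"x":0.01,"y":-0.08,"z":0.03,"jaw":-1},{"rx":0,"ry":0,"rz":0,"x":0,"y":0,"z":0,"jaw":-1}]' 40
python3 -m jog '[{"rx":0,"ry":0,"rz":0,"x":-0.22,"y":-0.03,"z":0,"jaw":-1},{"rx":0,"ry":0,"rz":0,"x":-0.22,"y":-0.04,"z":0,"jaw":-1},{"rx":0,"ry":0,"rz":0,"x":-0.22,"y":-0.03,"z":0,"jaw":-1},{"rx":0,"ry":0,"rz":0,"x":0,"y":0,"z":0,"jaw":-1}]' 40
python3 - <<'E'
from h import *
A=lambda x,t:(x,.15+.05*np.cos(t),.052+.05*np.sin(t))
go(A(-.16,1.25))
E
```

```text
clock: 3.75
tcp_pos: [0.4715, 0.1814, 0.0826]
orientation: [2.034, 2.393, 0.003]
contact_force: [-0.7, 1.1, -0.4]
grip_width: -0.0004
gripper_force: 0.0
clock: 4.25
tcp_pos: [0.4293, 0.1752, 0.0818]
orientation: [-2.032, -2.395, 0.001]
contact_force: [1.2, -0.0, 0.2]
grip_width: 0.0
gripper_force: 0.0
turn rz units -0.01671018355426952 tilt [-0.001 -0.    -1.   ] clock 4.25 w 3.6631744936902524e-05 F [ 1.2 -0.   0.2]
[ 0.03  0.   -0.02]
```

The ball slipped out of the pads during the arc. I'll back off upward and look.

```bash
python3 -m jog '[{"rx":0,"ry":0,"rz":0,"x":0,"y":0.3,"z":0.9,"jaw":-0.1},{"rx":0,"ry":0,"rz":0,"x":0,"y":0.9,"z":0.3,"jaw":-0.1},{"rx":0,"ry":0,"rz":0,"x":0,"y":0,"z":0,"jaw":-0.1}]'
python3 - <<'E'
from h import *
import cv2
a=cv2.resize(grab_frame('scene')[100:220,250:400],(450,360),interpolation=cv2.INTER_CUBIC)
b=cv2.resize(grab_frame('top')[200:320,140:255],(345,360),interpolation=cv2.INTER_CUBIC)
cv2.imwrite('pics/c.png',cv2.cvtColor(np.hstack([a,b]),cv2.COLOR_RGB2BGR))
go((-.12,.2,.052))
for b in((-.12,.2,.052),(-.16,.2,.052),(-.12,.15,.052),(-.16,.15,.052)):
    X=bw(b);print(b,(proj('scene',X)*.64-[250,100])*3,(proj('top',X)*.64-[140,200])*3+[450,0])
E
```

```text
clock: 4.62
tcp_pos: [0.4319, 0.2528, 0.1558]
orientation: [2.026, 2.401, 0.01]
contact_force: [0.1, 0.5, 0.4]
grip_width: 0.0384
gripper_force: 0.0
turn rz units -0.02037320556313773 tilt [ 0.  0. -1.] clock 4.725 w 0.0383486381169231 F [ 0.1 -0.6 -0. ]
[ 0.57 -0.54 -2.01]
(-0.12, 0.2, 0.052) [221.72106963 192.40154631] [595.02748472 204.39212371]
(-0.16, 0.2, 0.052) [218.99736642 142.74717806] [606.18264208 284.81248542]
(-0.12, 0.15, 0.052) [137.57247184 187.96874503] [694.80636311 189.75612919]
(-0.16, 0.15, 0.052) [137.41463996 138.50724285] [706.18198867 270.07672064]
```

View pics/c.png

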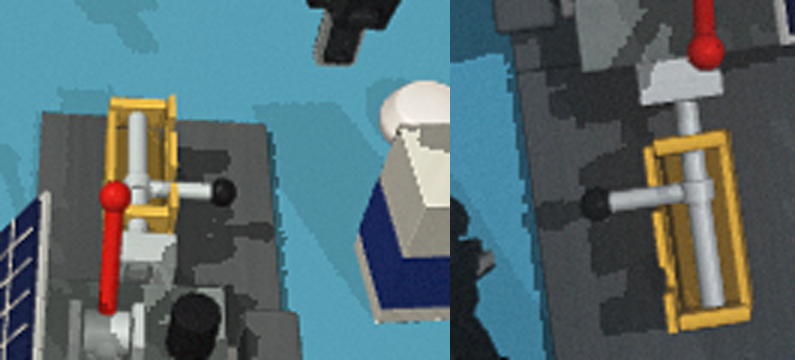

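The bolt is home again and the ball is where predicted (crop 222,192). I'll regrasp deeper and harder.

```bash
python3 -m jog '[{"rx":0,"ry":0,"rz":0,"x":0.54,"y":-0.54,"z":-0.3,"jaw":-0.1},{"rx":0,"ry":0,"rz":0,"x":0,"y":0,"z":-0.8,"jaw":-0.1},{"rx":0,"ry":0,"rz":0,"x":0,"y":0,"z":-0.8,"jaw":-0.1},{"rx":0,"ry":0,"rz":0,"x":0,"y":0,"z":-0.23,"jaw":-0.1},{"rx":0,"ry":0,"rz":0,"x":0,"y":0,"z":0,"jaw":-1},{"rx":0,"ry":0,"rz":0,"x":0,"y":0,"z":0,"jaw":-1},{"rx":0,"ry":0,"rz":0,"x":0,"y":0,"z":0,"jaw":-1},{"rx":0,"ry":0,"rz":0,"x":0,"y":0,"z":0,"jaw":-1}]' 60
```

```text
clock: 5.72
tcp_pos: [0.464, 0.2144, 0.027]
orientation: [2.034, 2.393, 0.002]
contact_force: [1.9, -4.1, 0.1]
grip_width: 0.0133
gripper_force: 58.4
```

```bash
python3 -m jog '[{"rx":0,"ry":0,"rz":0,"x":0,"y":-0.02,"z":0.16,"jaw":-1},{"rx":0,"ry":0,"rz":0,"x":0.01,"y":-0.05,"z":0.16,"jaw":-1},{"rx":0,"ry":0,"rz":0,"x":0.01,"y":-0.08,"z":0.15,"jaw":-1},{"rx":0,"ry":0,"rz":0,"x":0,"y":0,"z":0,"jaw":-1}]' 60
python3 -m jog '[{"rx":0,"ry":0,"rz":0,"x":0.01,"y":-0.11,"z":0.13,"jaw":-1},{"rx":0,"ry":0,"rz":0,"x":0,"y":0,"z":0,"jaw":-1}]' 60
python3 -m jog '[{"rx":0,"ry":0,"rz":0,"x":0.02,"y":-0.13,"z":0.1,"jaw":-1},{"rx":0,"ry":0,"rz":0,"x":0,"y":0,"z":0,"jaw":-1}]' 60
```

```text
clock: 6.22
tcp_pos: [0.4653, 0.2082, 0.0561]
orientation: [-2.031, -2.395, -0.007]
contact_force: [-0.8, 4.7, 2.8]
grip_width: 0.0132
gripper_force: 60.2
clock: 6.48
tcp_pos: [0.4665, 0.2025, 0.0642]
orientation: [-2.033, -2.394, -0.01]
contact_force: [-2.6, 8.0, 9.5]
grip_width: 0.0136
gripper_force: 61.0
clock: 6.72
tcp_pos: [0.4679, 0.195, 0.0706]
orientation: [-2.033, -2.394, -0.011]
contact_force: [-5.3, 8.5, 14.0]
grip_width: 0.0134
gripper_force: 60.5
```

Force on the tool points radially outward, so my path lies inside the true arc. I'll relieve it while continuing.

```bash
python3 -m jog '[{"rx":0,"ry":0,"rz":0,"x":0.0,"y":0.02,"z":0.05,"jaw":-1},{"rx":0,"ry":0,"rz":0,"x":0,"y":0,"z":0,"jaw":-1}]' 60
python3 -m jog '[{"rx":0,"ry":0,"rz":0,"x":0.01,"y":-0.11,"z":0.08,"jaw":-1},{"rx":0,"ry":0,"rz":0,"x":0,"y":0,"z":0,"jaw":-1}]' 60
```

```text
clock: 6.98
tcp_pos: [0.467, 0.1934, 0.0718]
orientation: [2.035, 2.394, 0.003]
contact_force: [-1.3, 4.1, 3.3]
grip_width: 0.0135
gripper_force: 59.6
clock: 7.22
tcp_pos: [0.4661, 0.1887, 0.076]
orientation: [-2.028, -2.396, -0.002]
contact_force: [-1.2, 9.8, -0.8]
grip_width: 0.0001
gripper_force: 5.2
```

Run:
```python
from h import *
import cv2
print(get_obs()['contact_force'],get_obs()['tcp_pos'])
a=cv2.resize(grab_frame('scene')[90:210,250:370],(600,600),interpolation=cv2.INTER_CUBIC)
cv2.imwrite('pics/d.png',cv2.cvtColor(a,cv2.COLOR_RGB2BGR))
```

```text
[-1.15860918  9.76223459 -0.75534881] [0.46608155 0.18865293 0.07601116]
```

View pics/d.png

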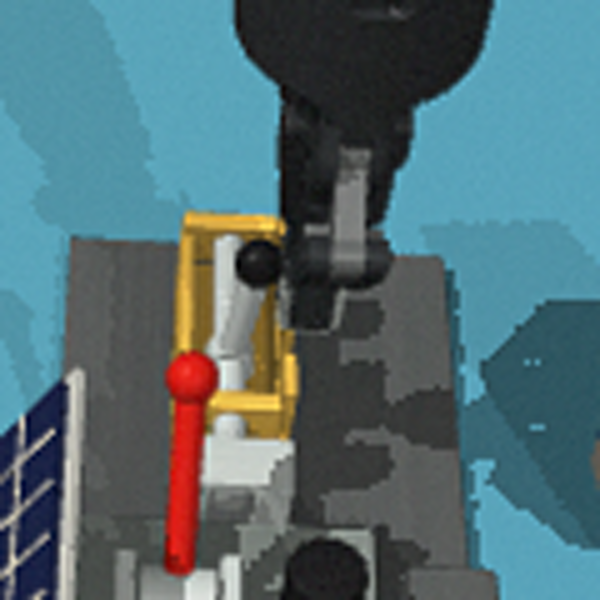

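The handle is upright (ball at crop 260,262) and pressed near its end stop by the -y side of the closed fingers with about 10 N. That is enough friction to try dragging the bolt back (about 1 N).

```bash
python3 -m jog '[{"rx":0,"ry":0,"rz":0,"x":-0.08,"y":-0.02,"z":0,"jaw":-1},{"rx":0,"ry":0,"rz":0,"x":-0.08,"y":-0.02,"z":0,"jaw":-1},{"rx":0,"ry":0,"rz":0,"x":0,"y":0,"z":0,"jaw":-1}]' 60
python3 - <<'E'
from h import *
import cv2
a=cv2.resize(grab_frame('scene')[90:210,250:370],(600,600),interpolation=cv2.INTER_CUBIC)
cv2.imwrite('pics/e.png',cv2.cvtColor(a,cv2.COLOR_RGB2BGR))
E
```

```text
clock: 7.65
tcp_pos: [0.4563, 0.1868, 0.0761]
orientation: [-2.027, -2.396, -0.003]
contact_force: [-2.9, 11.7, -0.8]
grip_width: 0.0
gripper_force: 6.3
```

View pics/e.png

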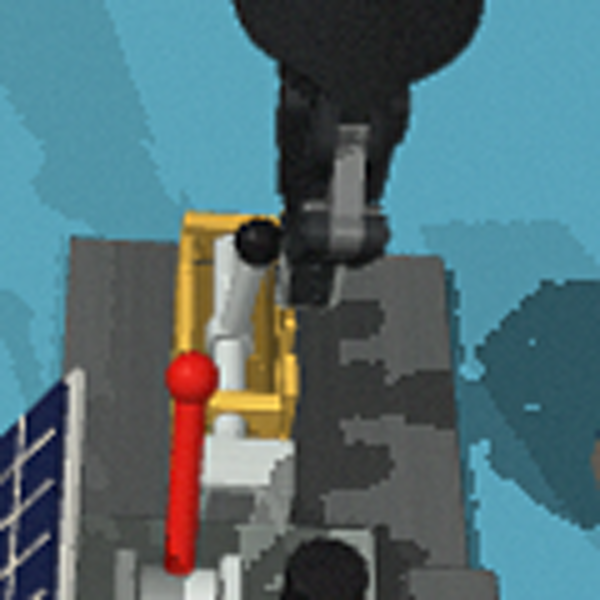

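It works: the ball moved with the fingers (260,262 → 257,240). I'll draw it the rest of the way.

```bash
python3 -m jog '[{"rx":0,"ry":0,"rz":0,"x":-0.09,"y":-0.015,"z":0,"jaw":-1},{"rx":0,"ry":0,"rz":0,"x":-0.09,"y":-0.015,"z":0,"jaw":-1},{"rx":0,"ry":0,"rz":0,"x":-0.09,"y":-0.015,"z":0,"jaw":-1},{"rx":0,"ry":0,"rz":0,"x":-0.09,"y":-0.015,"z":0,"jaw":-1},{"rx":0,"ry":0,"rz":0,"x":-0.09,"y":-0.015,"z":0,"jaw":-1},{"rx":0,"ry":0,"rz":0,"x":-0.09,"y":-0.015,"z":0,"jaw":-1},{"rx":0,"ry":0,"rz":0,"x":0,"y":0,"z":0,"jaw":-1}]' 60
python3 - <<'E'
from h import *
import cv2
a=cv2.resize(grab_frame('scene')[90:210,250:370],(600,600),interpolation=cv2.INTER_CUBIC)
cv2.imwrite('pics/f.png',cv2.cvtColor(a,cv2.COLOR_RGB2BGR))
for x in(-.15,-.16):
  for t in (1.2,1.45):print(x,t,(proj('scene',bw((x,.15+.05*np.cos(t),.052+.05*np.sin(t))))*.64-[250,90])*5)
E
```

```text
clock: 8.57
tcp_pos: [0.4263, 0.1819, 0.0768]
orientation: [2.029, 2.398, 0.009]
contact_force: [1.9, 13.1, -3.5]
grip_width: 0.0002
gripper_force: 6.4
-0.15 1.2 [293.88222204 212.882983  ]
-0.15 1.45 [259.996657   204.86578726]
-0.16 1.2 [293.29619288 192.42535411]
-0.16 1.45 [259.68084416 184.4109812 ]
```

View pics/f.png

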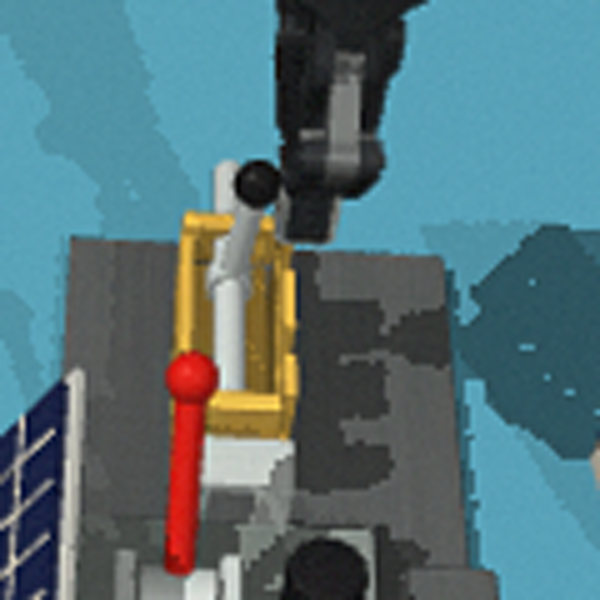

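The ball at (258,183) matches the fully drawn end-stop prediction (260,184). I'll back off along bench +y so the handle drops into the rear notch.

```bash
python3 -m jog '[{"rx":0,"ry":0,"rz":0,"x":-0.03,"y":0.12,"z":0,"jaw":-1},{"rx":0,"ry":0,"rz":0,"x":-0.03,"y":0.15,"z":0,"jaw":-1},{"rx":0,"ry":0,"rz":0,"x":-0.03,"y":0.15,"z":0,"jaw":-1},{"rx":0,"ry":0,"rz":0,"x":-0.03,"y":0.15,"z":0,"jaw":-1},{"rx":0,"ry":0,"rz":0,"x":-0.04,"y":0.25,"z":0,"jaw":-1},{"rx":0,"ry":0,"rz":0,"x":-0.08,"y":0.5,"z":0.1,"jaw":-1},{"rx":0,"ry":0,"rz":0,"x":0,"y":0,"z":1,"jaw":-1},{"rx":0,"ry":0,"rz":0,"x":0,"y":0,"z":0.8,"jaw":0.4}]' 60
python3 - <<'E'
from h import *
import cv2
a=cv2.resize(grab_frame('scene')[90:210,250:370],(400,400),interpolation=cv2.INTER_CUBIC)
b=cv2.resize(grab_frame('top')[200:320,140:260],(400,400),interpolation=cv2.INTER_CUBIC)
cv2.imwrite('pics/g.png',cv2.cvtColor(np.hstack([a,b]),cv2.COLOR_RGB2BGR))
X=bw((-.16,.2,.052));print((proj('scene',X)*.64-[250,90])/.3,(proj('top',X)*.64-[140,200])/.3+[400,0])
go((0,.1744,.15),(0,.1744,.085),(0,.1744-.2005,.085))
E
```

```text
clock: 9.62
tcp_pos: [0.4102, 0.2585, 0.1914]
orientation: [2.032, 2.395, -0.001]
contact_force: [0.7, 0.9, -0.1]
grip_width: 0.0173
gripper_force: 0.0
[243.33040714 191.94130895] [573.53626898 316.45831713]
turn rz units -0.013994554464323983 tilt [ 0.006  0.006 -1.   ] clock 9.725 w 0.03196265978540548 F [0.7 0.1 0.1]
[ 2.91 -0.85 -1.06]
[ 0.    0.   -1.08]
[ 0.53 -3.3   0.  ]
```

View pics/g.png

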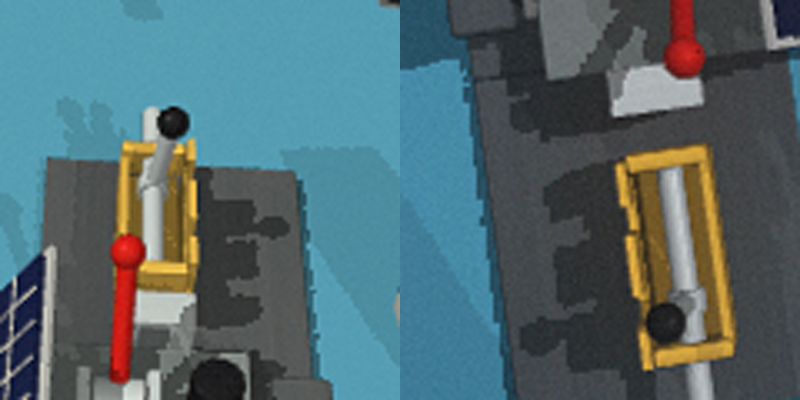

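The handle stays balanced at the end stop (ball at crop 173,122). I'll nudge it over from the -y side with the shut fingers.

Run:
```python
from h import *
go((-.16,.124,.21),(-.16,.124,.107),(-.16,.16,.107),(-.16,.18,.107))
```

```text
turn rz units -0.013994554464323983 tilt [ 0.006  0.006 -1.   ] clock 9.725 w 0.03196265978540548 F [0.7 0.1 0.1]
[ 0.41 -2.1  -0.06]
[ 0.    0.   -1.72]
[-0.1   0.59  0.  ]
[-0.05  0.33  0.  ]
```

```bash
python3 -m jog '[{"rx":0,"ry":0,"rz":0,"x":0.14,"y":-0.7,"z":0,"jaw":-1},{"rx":0,"ry":0,"rz":0,"x":0.14,"y":-0.7,"z":0,"jaw":-1},{"rx":0,"ry":0,"rz":0,"x":0.13,"y":-0.7,"z":-0.06,"jaw":-1},{"rx":0,"ry":0,"rz":0,"x":0,"y":0,"z":-0.6,"jaw":-1},{"rx":0,"ry":0,"rz":0,"x":0,"y":0,"z":-0.6,"jaw":-1},{"rx":0,"ry":0,"rz":0,"x":0,"y":0,"z":-0.5,"jaw":-1},{"rx":0,"ry":0,"rz":0,"x":0,"y":0,"z":0,"jaw":-1}]' 60
python3 -m jog '[{"rx":0,"ry":0,"rz":0,"x":-0.02,"y":0.15,"z":0,"jaw":-1},{"rx":0,"ry":0,"rz":0,"x":-0.02,"y":0.15,"z":0,"jaw":-1},{"rx":0,"ry":0,"rz":0,"x":-0.02,"y":0.15,"z":0,"jaw":-1},{"rx":0,"ry":0,"rz":0,"x":-0.02,"y":0.15,"z":0,"jaw":-1},{"rx":0,"ry":0,"rz":0,"x":-0.02,"y":0.15,"z":0,"jaw":-1},{"rx":0,"ry":0,"rz":0,"x":-0.02,"y":0.12,"z":0,"jaw":-1},{"rx":0,"ry":0,"rz":0,"x":0,"y":0,"z":0.5,"jaw":-1},{"rx":0,"ry":0,"rz":0,"x":0,"y":0,"z":1,"jaw":-1}]' 60
python3 -m jog '[{"rx":0,"ry":0,"rz":0,"x":0.5,"y":0.2,"z":0,"jaw":0.3},{"rx":0,"ry":0,"rz":0,"x":0.8,"y":0.2,"z":0,"jaw":0.3},{"rx":0,"ry":0,"rz":0,"x":0.8,"y":0.2,"z":0,"jaw":0.3},{"rx":0,"ry":0,"rz":0,"x":0.3,"y":0.2,"z":0,"jaw":0.3}]' 40
python3 - <<'E'
from h import *
import cv2
f=grab_frame('scene');g=grab_frame('top')
np.save('s.npy',f);np.save('t.npy',g)
X=bw((-.16,.2,.052))
for n,i in(('scene',f),('top',g)):
    p=(proj(n,X)*.64);u,v=p.round().astype(int);print(n,p,i[v,u],'dark px centroid:')
    w=i[v-15:v+16,u-15:u+16].max(2)<35;print(np.argwhere(w).mean(0)[::-1]-15,w.sum())
go((0,.1744,.085),(0,.1744-.2005,.085))
E
```

```text
clock: 10.6
tcp_pos: [0.4332, 0.131, 0.0824]
orientation: [-2.033, -2.393, 0.008]
contact_force: [-0.6, 0.8, -0.0]
grip_width: 0.0002
gripper_force: 0.0
clock: 11.6
tcp_pos: [0.4264, 0.1832, 0.1737]
orientation: [-2.033, -2.394, 0.008]
contact_force: [1.2, 0.9, 0.8]
grip_width: -0.0003
gripper_force: 0.0
clock: 12.1
tcp_pos: [0.5743, 0.2317, 0.1741]
orientation: [2.034, 2.392, 0.0]
contact_force: [-0.4, 0.5, 0.3]
grip_width: 0.0556
gripper_force: 0.0
scene [322.99912214 147.58239269] [33 33 38] dark px centroid:
[ 7.89090909 -4.11818182] 110
top [192.06088069 294.93749514] [39 41 45] dark px centroid:
[-0.625   -0.28125] 32
turn rz units -0.015371471758051314 tilt [ 0.001 -0.    -1.   ] clock 12.2 w 0.055739605295430816 F [-0.9 -0.8 -0.8]
[ 0.24 -0.39 -1.8 ]
[ 0.53 -3.3   0.  ]
```

The top camera puts the ball within 0.6 px of the level, fully drawn pose, so the handle is in the rear notch. Next is the carriage knob.

```bash
python3 -m jog '[{"rx":0,"ry":0,"rz":0,"x":0.24,"y":-0.39,"z":-0.3,"jaw":0.3},{"rx":0,"ry":0,"rz":0,"x":0,"y":0,"z":-0.75,"jaw":0.3},{"rx":0,"ry":0,"rz":0,"x":0,"y":0,"z":-0.75,"jaw":0.3},{"rx":0,"ry":0,"rz":0,"x":0,"y":0,"z":0,"jaw":-1},{"rx":0,"ry":0,"rz":0,"x":0,"y":0,"z":0,"jaw":-1},{"rx":0,"ry":0,"rz":0,"x":0,"y":0,"z":0,"jaw":-1},{"rx":0,"ry":0,"rz":0,"x":0,"y":0,"z":0,"jaw":-1}]' 50
python3 -m jog '[{"rx":0,"ry":0,"rz":0,"x":0.02,"y":-0.12,"z":0,"jaw":-1},{"rx":0,"ry":0,"rz":0,"x":0.04,"y":-0.25,"z":0,"jaw":-1},{"rx":0,"ry":0,"rz":0,"x":0.04,"y":-0.25,"z":0,"jaw":-1},{"rx":0,"ry":0,"rz":0,"x":0,"y":0,"z":0,"jaw":-1}]' 50
```

```text
clock: 13.08
tcp_pos: [0.5871, 0.2081, 0.0672]
orientation: [2.033, 2.393, 0.002]
contact_force: [4.9, -0.7, -9.1]
grip_width: 0.0245
gripper_force: 50.7
clock: 13.58
tcp_pos: [0.5934, 0.1684, 0.0672]
orientation: [2.036, 2.39, 0.0]
contact_force: [3.7, -2.6, -1.8]
grip_width: 0.0244
gripper_force: 51.6
```

```bash
python3 -m jog '[{"rx":0,"ry":0,"rz":0,"x":0.064,"y":-0.4,"z":0,"jaw":-1},{"rx":0,"ry":0,"rz":0,"x":0.064,"y":-0.4,"z":0,"jaw":-1},{"rx":0,"ry":0,"rz":0,"x":0.064,"y":-0.4,"z":0,"jaw":-1},{"rx":0,"ry":0,"rz":0,"x":0.064,"y":-0.4,"z":0,"jaw":-1},{"rx":0,"ry":0,"rz":0,"x":0.064,"y":-0.4,"z":0,"jaw":-1},{"rx":0,"ry":0,"rz":0,"x":0.06,"y":-0.36,"z":0,"jaw":-1},{"rx":0,"ry":0,"rz":0,"x":0.03,"y":-0.2,"z":0,"jaw":-1},{"rx":0,"ry":0,"rz":0,"x":0,"y":0,"z":0,"jaw":-1}]' 50
cat > m.py <<'E'
from h import *
def blob(n,i,b,red):
    u,v=(proj(n,bw(b))*.64).round().astype(int);w=i[v-22:v+23,u-22:u+23].astype(int);r,g,bl=w[...,0],w[...,1],w[...,2]
    m=(r>110)&(g<60)&(bl<70) if red else (r>110)&(g>80)&(bl<60)
    p=np.argwhere(m)[:,::-1]+[u-22,v-22]
    W=np.array([at(n,*(q/.64),.04)[:2]-Q[:2] for q in p]);c,s=np.cos(Q[2]),np.sin(Q[2])
    return np.c_[c*W[:,0]+s*W[:,1],-s*W[:,0]+c*W[:,1]]
for n in('top','scene'):
    i=grab_frame(n)
    a=blob(n,i,(.069,-.082,.04),True);b=blob(n,i,(.08,-.082,.04),False)
    for k,z in(('idx',a),('mark',b)):
        if len(z):
            tip=z[z[:,0]>z[:,0].max()-.004] if k=='idx' else z[z[:,0]<z[:,0].min()+.004]
            print(n,k,len(z),'x',z[:,0].min().round(4),z[:,0].max().round(4),'y mean',z[:,1].mean().round(4),'tip y',tip[:,1].mean().round(4))
print(get_obs()['tcp_pos'],get_obs()['contact_force'])
E
python3 m.py
```

```text
clock: 14.58
tcp_pos: [0.6179, 0.0152, 0.0671]
orientation: [2.034, 2.39, 0.0]
contact_force: [2.4, -2.2, 4.0]
grip_width: 0.0247
gripper_force: 52.2Traceback (most recent call last):
  File "m.py", line 10, in <module>
    a=blob(n,i,(.069,-.082,.04),True);b=blob(n,i,(.08,-.082,.04),False)
  File "m.py", line 7, in blob
    return np.c_[c*W[:,0]+s*W[:,1],-s*W[:,0]+c*W[:,1]]
                   ~^^^^^
IndexError: too many indices for array: array is 1-dimensional, but 2 were indexed
```

```bash
sed -i 's/for q in p\])/for q in p]).reshape(-1,2)/' m.py; python3 m.py
```

```text
scene idx 22 x 0.0522 0.07 y mean -0.0763 tip y -0.0754
scene mark 181 x 0.0703 0.1107 y mean -0.0807 tip y -0.0819
[0.61772617 0.0166433  0.06710272] [ 2.36950703 -2.71336813  5.7112227 ]
```

```bash
python3 -m jog '[{"rx":0,"ry":0,"rz":0,"x":0.016,"y":-0.1,"z":0,"jaw":-1},{"rx":0,"ry":0,"rz":0,"x":0,"y":0,"z":0,"jaw":-1},{"rx":0,"ry":0,"rz":0,"x":0,"y":0,"z":0,"jaw":0.3},{"rx":0,"ry":0,"rz":0,"x":0,"y":0,"z":0,"jaw":0.3},{"rx":0,"ry":0,"rz":0,"x":0,"y":0,"z":0.9,"jaw":0.3},{"rx":0,"ry":0,"rz":0,"x":-0.4,"y":0.3,"z":0.9,"jaw":0.3},{"rx":0,"ry":0,"rz":0,"x":-0.9,"y":0.3,"z":0,"jaw":-0.4},{"rx":0,"ry":0,"rz":0,"x":-0.9,"y":0,"z":0,"jaw":-0.4}]' 50
python3 m.py
```

```text
clock: 15.72
tcp_pos: [0.4842, 0.0491, 0.1743]
orientation: [-2.03, -2.397, -0.001]
contact_force: [-0.1, 0.1, -0.2]
grip_width: 0.0257
gripper_force: 0.0
top idx 21 x 0.0568 0.071 y mean -0.0798 tip y -0.0795
top mark 126 x 0.0707 0.1005 y mean -0.0819 tip y -0.0822
scene idx 19 x 0.0525 0.0686 y mean -0.0802 tip y -0.0801
scene mark 178 x 0.0704 0.1107 y mean -0.0809 tip y -0.0821
[0.47846209 0.04728566 0.17264684] [1.10590756 0.15778692 0.5533277 ]
```

The index is within about 2.3 mm of the marker in both views. I'll rotate the gripper for the lever and locate the red ball.

```bash
python3 -m jog '[{"rx":0,"ry":0,"rz":1,"x":0,"y":0,"z":0.2,"jaw":-0.4},{"rx":0,"ry":0,"rz":1,"x":0,"y":0,"z":0.2,"jaw":-0.4},{"rx":0,"ry":0,"rz":1,"x":0,"y":0,"z":0,"jaw":-0.4},{"rx":0,"ry":0,"rz":1,"x":0,"y":0,"z":0,"jaw":-0.4},{"rx":0,"ry":0,"rz":1,"x":0,"y":0,"z":0,"jaw":-0.4},{"rx":0,"ry":0,"rz":1,"x":0,"y":0,"z":0,"jaw":-0.4},{"rx":0,"ry":0,"rz":1,"x":0,"y":0,"z":0,"jaw":-0.4},{"rx":0,"ry":0,"rz":1,"x":0,"y":0,"z":0,"jaw":-0.4}]' 30
python3 - <<'E'
from h import *
import cv2
L=(-.0523,-.068,.1219)
for n in('top','scene'):
    i=grab_frame(n).astype(int);c=proj(n,bw(L))*.64;u,v=c.round().astype(int)
    w=i[v-12:v+13,u-12:u+13];m=((w[...,0]>90)&(w[...,1]<60)&(w[...,2]<60)).astype(np.uint8)
    m2=cv2.morphologyEx(m,cv2.MORPH_OPEN,cv2.getStructuringElement(cv2.MORPH_ELLIPSE,(7,7)))
    p=np.argwhere(m2).mean(0)[::-1]+[u-12,v-12] if m2.any() else None
    print(n,c,p,m.sum(),m2.sum())
    if p is not None:
        W=at(n,*(p/.64),.1219)-np.r_[Q[:2],0];k,s=np.cos(Q[2]),np.sin(Q[2]);print('bench',k*W[0]+s*W[1],-s*W[0]+k*W[1])
A=lambda t:(-.01+.075*np.sin(t),-.068,.058+.075*np.cos(t))
go((-.0523,-.068,.17),*[A(t) for t in(-.6,-.4,-.2,0,.2,.4,.6,.75)],tool=np.pi/2)
E
```

```text
clock: 16.82
tcp_pos: [0.4855, 0.0473, 0.1979]
orientation: [-0.01, -3.14, 0.001]
contact_force: [0.2, 0.7, -1.0]
grip_width: 0.0254
gripper_force: 0.0
top [370.76742547 196.01688444] [368.96969697 192.64848485] 167 165
bench -0.04744608194320603 -0.06629139788547163
scene [160.98712891 158.95764198] [161.96       159.25333333] 137 75
bench -0.05179903098149398 -0.06637412710362035
turn rz units 0.9827247504538988 tilt [-0.001 -0.    -1.   ] clock 16.925 w 0.02565289897402986 F [ 0.2 -0.2 -0.6]
[ 1.48 -1.43 -0.78]
[-0.   -0.   -0.83]
[0.22 0.04 0.12]
[0.24 0.04 0.07]
[0.25 0.04 0.02]
[ 0.25  0.04 -0.02]
[ 0.24  0.04 -0.07]
[ 0.22  0.04 -0.12]
[ 0.14  0.02 -0.12]
```

```bash
python3 -m jog '[{"rx":0,"ry":0,"rz":0.98,"x":0.5,"y":-0.48,"z":0,"jaw":-0.4},{"rx":0,"ry":0,"rz":0,"x":0.5,"y":-0.47,"z":0,"jaw":-0.4},{"rx":0,"ry":0,"rz":0,"x":0.5,"y":-0.47,"z":-0.4,"jaw":-0.4},{"rx":0,"ry":0,"rz":0,"x":0,"y":0,"z":-0.6,"jaw":-0.4},{"rx":0,"ry":0,"rz":0,"x":0,"y":0,"z":-0.6,"jaw":-0.4},{"rx":0,"ry":0,"rz":0,"x":0,"y":0,"z":0,"jaw":-1},{"rx":0,"ry":0,"rz":0,"x":0,"y":0,"z":0,"jaw":-1},{"rx":0,"ry":0,"rz":0,"x":0,"y":0,"z":0,"jaw":-1}]' 40
python3 -m jog '[{"rx":0,"ry":0,"rz":0,"x":0.005,"y":-0.03,"z":0,"jaw":-1},{"rx":0,"ry":0,"rz":0,"x":0,"y":0,"z":0,"jaw":-1}]' 40
python3 m.py
python3 - <<'E'
from h import *
A=lambda t:(-.01+.075*np.sin(t),-.068,.058+.075*np.cos(t))
go(A(-.6),tool=np.pi/2)
E
```

```text
clock: 17.92
tcp_pos: [0.578, -0.0369, 0.1013]
orientation: [-0.247, 3.128, -0.002]
contact_force: [14.1, 0.8, -29.2]
grip_width: 0.0143
gripper_force: 39.2
clock: 18.18
tcp_pos: [0.578, -0.0371, 0.1012]
orientation: [-0.249, 3.129, 0.001]
contact_force: [12.7, 3.2, -27.7]
grip_width: 0.014
gripper_force: 39.3
top idx 18 x 0.057 0.0696 y mean -0.0796 tip y -0.0793
top mark 127 x 0.072 0.1005 y mean -0.0818 tip y -0.0824
scene idx 20 x 0.0525 0.0686 y mean -0.0803 tip y -0.0801
scene mark 180 x 0.0704 0.1107 y mean -0.0806 tip y -0.0821
[ 0.57801901 -0.03709877  0.10121822] [ 12.10510163   3.65202952 -27.23558118]
turn rz units 0.009367128105471068 tilt [ 0.003  0.001 -1.   ] clock 18.275 w 0.014545748176399772 F [ 12.1   3.7 -27.2]
[-0.06 -0.02 -0.01]
```

```bash
python3 -m jog '[{"rx":0,"ry":0,"rz":0,"x":0.02,"y":0,"z":-0.06,"jaw":-1},{"rx":0,"ry":0,"rz":0,"x":0,"y":0,"z":0,"jaw":-1}]' 40
python3 -m jog '[{"rx":0,"ry":0,"rz":0,"x":0.005,"y":-0.03,"z":0,"jaw":-1},{"rx":0,"ry":0,"rz":0,"x":0,"y":0,"z":0,"jaw":-1}]' 40
python3 m.py
```

```text
clock: 18.52
tcp_pos: [0.5765, -0.0383, 0.0996]
orientation: [0.247, -3.13, -0.003]
contact_force: [-2.7, 3.4, 1.8]
grip_width: 0.0143
gripper_force: 41.0
clock: 18.77
tcp_pos: [0.5772, -0.0406, 0.0997]
orientation: [0.248, -3.131, -0.002]
contact_force: [-4.8, 3.6, 4.8]
grip_width: 0.0141
gripper_force: 41.2
top idx 19 x 0.0565 0.0707 y mean -0.0829 tip y -0.0826
top mark 128 x 0.071 0.1005 y mean -0.0818 tip y -0.0816
scene idx 21 x 0.0526 0.0688 y mean -0.0835 tip y -0.0832
scene mark 182 x 0.0703 0.1107 y mean -0.0806 tip y -0.0819
[ 0.57714026 -0.04059347  0.09962536] [-4.54837876  4.05928681  4.56660132]
```

The index is now within about 1 mm. I'll flip the lever along its arc.

```bash
python3 -m jog '[{"rx":0,"ry":0,"rz":0,"x":0.22,"y":0.04,"z":0.12,"jaw":-1},{"rx":0,"ry":0,"rz":0,"x":0.24,"y":0.04,"z":0.07,"jaw":-1},{"rx":0,"ry":0,"rz":0,"x":0,"y":0,"z":0,"jaw":-1}]' 40
python3 -m jog '[{"rx":0,"ry":0,"rz":0,"x":0.25,"y":0.04,"z":0.02,"jaw":-1},{"rx":0,"ry":0,"rz":0,"x":0.25,"y":0.04,"z":-0.02,"jaw":-1},{"rx":0,"ry":0,"rz":0,"x":0,"y":0,"z":0,"jaw":-1}]' 40
```

```text
clock: 19.25
tcp_pos: [0.6069, -0.0359, 0.1109]
orientation: [-0.25, 3.13, 0.0]
contact_force: [-3.3, 3.2, 3.3]
grip_width: 0.0143
gripper_force: 40.4
clock: 19.62
tcp_pos: [0.6362, -0.0313, 0.1098]
orientation: [-0.25, 3.131, -0.0]
contact_force: [-2.4, 4.9, 0.5]
grip_width: 0.0143
gripper_force: 40.3
```

```bash
python3 -m jog '[{"rx":0,"ry":0,"rz":0,"x":0.24,"y":0.04,"z":-0.07,"jaw":-1},{"rx":0,"ry":0,"rz":0,"x":0.22,"y":0.04,"z":-0.12,"jaw":-1},{"rx":0,"ry":0,"rz":0,"x":0.14,"y":0.02,"z":-0.12,"jaw":-1},{"rx":0,"ry":0,"rz":0,"x":0,"y":0,"z":0,"jaw":-1}]' 40
python3 -m jog '[{"rx":0,"ry":0,"rz":0,"x":0.16,"y":0.025,"z":-0.18,"jaw":-1},{"rx":0,"ry":0,"rz":0,"x":0.12,"y":0.02,"z":-0.2,"jaw":-1},{"rx":0,"ry":0,"rz":0,"x":0,"y":0,"z":0,"jaw":-1}]' 40
```

```text
clock: 20.12
tcp_pos: [0.6723, -0.0255, 0.0911]
orientation: [-0.25, 3.131, -0.0]
contact_force: [-0.8, 3.4, 0.6]
grip_width: 0.0144
gripper_force: 40.9
clock: 20.5
tcp_pos: [0.6929, -0.0222, 0.0698]
orientation: [-0.251, 3.122, -0.001]
contact_force: [6.0, 4.8, 4.5]
grip_width: 0.0102
gripper_force: 35.3
```

```bash
python3 -m jog '[{"rx":0,"ry":0,"rz":0,"x":0,"y":0,"z":0,"jaw":-0.4},{"rx":0,"ry":0,"rz":0,"x":0,"y":0,"z":0,"jaw":-0.4},{"rx":0,"ry":0,"rz":0,"x":0,"y":0,"z":0.4,"jaw":-0.4},{"rx":0,"ry":0,"rz":0,"x":0,"y":0,"z":0.9,"jaw":-0.4},{"rx":0,"ry":0,"rz":0,"x":0,"y":0,"z":0.9,"jaw":-0.4},{"rx":0,"ry":0,"rz":0,"x":-0.8,"y":0.3,"z":0.3,"jaw":-0.4},{"rx":0,"ry":0,"rz":0,"x":-0.95,"y":0.3,"z":0,"jaw":-0.4},{"rx":0,"ry":0,"rz":0,"x":-0.95,"y":0.3,"z":0,"jaw":-0.4}]' 40
python3 -m jog '[{"rx":0,"ry":0,"rz":0,"x":-0.5,"y":0.8,"z":0,"jaw":-0.4},{"rx":0,"ry":0,"rz":0,"x":0,"y":0.95,"z":0,"jaw":-0.4},{"rx":0,"ry":0,"rz":0,"x":0,"y":0.95,"z":0,"jaw":-0.4},{"rx":0,"ry":0,"rz":0,"x":0,"y":0.95,"z":0,"jaw":-0.4},{"rx":0,"ry":0,"rz":0,"x":0,"y":0.95,"z":0,"jaw":-0.4},{"rx":0,"ry":0,"rz":0,"x":0,"y":0.95,"z":0,"jaw":-0.4}]' 40
python3 m.py
python3 - <<'E'
from h import *
import cv2
a=cv2.resize(grab_frame('scene')[90:290,90:370],(420,300),interpolation=cv2.INTER_CUBIC)
b=cv2.resize(grab_frame('top')[60:320,140:460],(380,300),interpolation=cv2.INTER_CUBIC)
cv2.imwrite('pics/h.png',cv2.resize(cv2.cvtColor(np.hstack([a,b]),cv2.COLOR_RGB2BGR),(800,300)))
E
```

```text
clock: 21.5
tcp_pos: [0.524, 0.0305, 0.2185]
orientation: [0.248, -3.132, 0.001]
contact_force: [0.5, 0.8, 0.8]
grip_width: 0.0255
gripper_force: 0.0
clock: 22.25
tcp_pos: [0.4962, 0.3645, 0.2184]
orientation: [0.247, -3.132, 0.002]
contact_force: [0.4, 0.1, 0.1]
grip_width: 0.0254
gripper_force: 0.0
top idx 137 x 0.0345 0.0756 y mean -0.0831 tip y -0.0836
top mark 115 x 0.0771 0.1005 y mean -0.0818 tip y -0.0818
scene idx 71 x 0.0285 0.0688 y mean -0.0862 tip y -0.0832
scene mark 174 x 0.0703 0.1107 y mean -0.081 tip y -0.0819
[0.49365442 0.37105316 0.21779716] [-0.62006576 -0.79794243  0.00135177]
```

View pics/h.png

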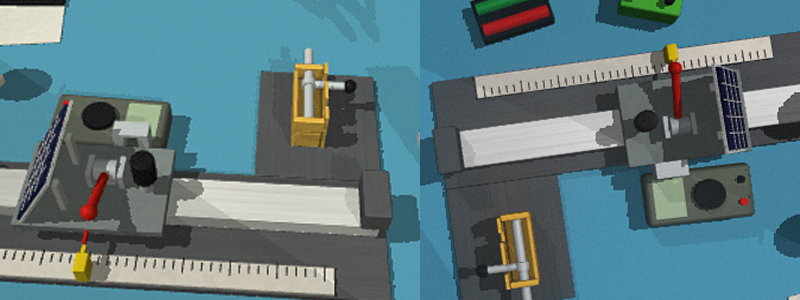

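The bolt handle lies level in the rear notch (350,87), the index meets the marker (82,255), and the lever is over to the far side (88,212). I'll check the lever angle numerically.

Run:
```python
from h import *
for t in(.5,.8,1.0,1.2):
    X=bw((-.01+.075*np.sin(t),-.071,.06+.075*np.cos(t)));a=(proj('scene',X)*.64-[90,90])*1.5;b=(proj('top',X)*.64-[140,60])*[380/320,300/260]+[420,0];print(t,a.round(),b.round())
```

```text
0.5 [ 88. 162.] [687.  90.]
0.8 [ 86. 185.] [682.  77.]
1.0 [ 87. 199.] [678.  72.]
1.2 [ 88. 213.] [675.  68.]
```

The ball is at (88,212) in the scene view and (675,68) in the top view, which is exactly 1.2 rad, fully clamped.

```bash
python3 -c "
from bench import r
print(r.hand_in())"
```

```text
the job is handed in; nothing more can be done
None
```

The job is handed in at about 22 s of the 61 s allowed, with no verdict returned: the bolt is drawn with its handle in the rear notch, the carriage index is within about 2 mm of the marker, the cam lever is fully clamped, and the arm is clear of everything.

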